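Stagger-stack washed drying trays so they can air

TASK

The drying trays have been washed and must air: stack the one leaning in the wire stand and the middle one lying on the worktop, in either order, on the leftmost tray. Stagger them: turn each tray end for end from the one below and set it down with its notches over the studs there, so that it sits fully down on the lips, level, stepped out past that tray's card-frame end. Leave the bottom tray where it stands and do not disturb the tea tin, pepper mill or glass.

Things in the scene. Friction and masses are not known exactly. Their poses are not given: they have to be found in the camera images.
- tray_base_center (a point): centre (26 mm above the underside) of the bottom tray, the leftmost, standing flat. The three trays are alike: loose, about 0.28 kg, light wood, 180 mm long (own x), 136 wide (y), 52 high (z up). One turned end for end on another, its notches over the studs, has its middle 60 mm from the lower one's middle towards the lower one's card end (+x) and its underside 46 mm above the lower underside.
- tray_base_rail (a point): the bottom tray's carrying rail (all trays have it), 38 mm above the tray's underside. Brown rail across the tray's middle, along own y: 14 mm thick in x, 102 long; its middle 84 mm rise to 50 mm above the underside. Pinch it across its thickness; the open compartments on both sides are 76 mm (x) by 102 mm (y), their slatted floor 12 mm above the underside.
- tray_base_stud (a point): foot of one of the two dark half-round studs (13 mm long in x, 6.5 mm high), one on each side lip, x = +30 mm from the tray's middle, y = +-57, on the lip 46 mm above the underside. The lips are 12 mm wide along both long sides; outside them a guard rises 6 mm higher, the guards 126 mm apart inside.
- tray_base_notch (a point): one of the two notches underneath: a runner (8 mm wide, 8 high, 118 mm over both outer faces) runs under each long side and is cut through by a notch 24 mm long in x, its middle at x = +30 mm, y = +-55, at the underside. Set on another tray, runners lie on the lips between the guards (4 mm play each way), notches over studs (5 mm play each way).
- tray_base_card (a point): brass card frame, 50 x 20 mm, outside the bottom tray's +x end, 24 mm above the underside; each tray has one on its +x end only, the other end is plain. It tells which way round a tray lies; seen from above, the two dark studs lie in the card-frame half.
- tray_leaning_center (a point): centre of the tray leaning in the wire stand: same tray, axes and origin as tray_base_center. At the start its long side is level and its width slopes, its open top facing up and towards the robot, own z 30 degrees from vertical; hooks hold its lower long side, so lift it out along its own z.
- tray_flat_center (a point): centre of the middle tray, lying flat on the worktop between the bottom tray (to its left) and the wire stand (to its right): same tray, axes and origin as tray_base_center.
- wire_stand: fixed draining stand of 6 mm dark wire, 130 mm wide (own y), 155 mm deep (own x), about 100 mm high; origin on the worktop under the leaning tray's middle, its low open front faces own -x (roughly towards the robot). Two sloping wires carry the leaning tray from below; two hooks at their lower ends rise 22 mm in front of its lower side.
- tea_tin: green tea tin with a cream cap, 69 mm across, 89 mm high, origin at the centre of its underside; bystander
- pepper_mill: turned dark wooden pepper mill, 58 mm across, 170 mm high, origin at the centre of its underside; bystander
- teal_glass: small teal tumbler, 68 mm across, 84 mm high, origin at the centre of its underside; bystander
- shelf_post (a point): foot of the front face of a fixed wooden shelf post behind the worktop, between the middle tray and the wire stand: 75 mm wide, it rises far above the arm; a second one stands 0.6 m to its left, behind the bottom tray's left. Shelf boards run between the posts, their front edge 43 mm behind the posts' faces, underside 318 mm up. Carry things past on the robot's side.

How it is judged:
On the way:
1. one tray is seated, turned and stepped out, on the bottom tray, and released (((x of tray_leaning_center in the frame of tray_base_center between 0.052 and 0.068 m and y of tray_leaning_center in the frame of tray_base_center between -0.007 and 0.007 m and z of tray_leaning_center in the frame of tray_base_center between 0.043 and 0.0485 m and angle between the x axis of tray_leaning_center and the x axis of tray_base_center, either way round below 0.09 rad and angle between tray_leaning_center's own z axis and vertical below 0.05 rad) or (x of tray_flat_center in the frame of tray_base_center between 0.052 and 0.068 m and y of tray_flat_center in the frame of tray_base_center between -0.007 and 0.007 m and z of tray_flat_center in the frame of tray_base_center between 0.043 and 0.0485 m and angle between the x axis of tray_flat_center and the x axis of tray_base_center, either way round below 0.09 rad and angle between tray_flat_center's own z axis and vertical below 0.05 rad)) and contact force between the fingers and anything else below 0.3 N), for 0.2 s.
At the end, for the whole second after the job is handed in: The two trays sit one above the other on the bottom tray, each middle 60 mm (+-8) from the one below towards that one's card-frame end, within 7 mm sideways, 46 mm higher (-3/+2.5), in line within 5 degrees, all level within 3 degrees; let go (((x of tray_leaning_center in the frame of tray_base_center between 0.052 and 0.068 m and y of tray_leaning_center in the frame of tray_base_center between -0.007 and 0.007 m and z of tray_leaning_center in the frame of tray_base_center between 0.043 and 0.0485 m and angle between the x axis of tray_leaning_center and the x axis of tray_base_center, either way round below 0.09 rad and angle between each of tray_leaning_center, tray_flat_center's own z axis and vertical below 0.05 rad and x of tray_flat_center in the frame of tray_leaning_center between 0.052 and 0.068 m and y of tray_flat_center in the frame of tray_leaning_center between -0.007 and 0.007 m and z of tray_flat_center in the frame of tray_leaning_center between 0.043 and 0.0485 m and angle between the x axis of tray_flat_center and the x axis of tray_leaning_center, either way round below 0.09 rad) or (x of tray_flat_center in the frame of tray_base_center between 0.052 and 0.068 m and y of tray_flat_center in the frame of tray_base_center between -0.007 and 0.007 m and z of tray_flat_center in the frame of tray_base_center between 0.043 and 0.0485 m and angle between the x axis of tray_flat_center and the x axis of tray_base_center, either way round below 0.09 rad and angle between each of tray_flat_center, tray_leaning_center's own z axis and vertical below 0.05 rad and x of tray_leaning_center in the frame of tray_flat_center between 0.052 and 0.068 m and y of tray_leaning_center in the frame of tray_flat_center between -0.007 and 0.007 m and z of tray_leaning_center in the frame of tray_flat_center between 0.043 and 0.0485 m and angle between the x axis of tray_leaning_center and the x axis of tray_flat_center, either way round below 0.09 rad)) and angle between tray_base_center's own z axis and vertical below 0.05 rad); the robot touches nothing.
It fails at once if the tea tin is moved more than 30 mm or tipped over (distance of tea_tin from where it was at the start of the episode above 0.03 m or angle between tea_tin's own z axis and vertical above 0.3 rad).
It fails at once if the pepper mill is moved more than 30 mm or tipped over (distance of pepper_mill from where it was at the start of the episode above 0.03 m or angle between pepper_mill's own z axis and vertical above 0.3 rad).
It fails at once if the glass is moved more than 30 mm or tipped over (distance of teal_glass from where it was at the start of the episode above 0.03 m or angle between teal_glass's own z axis and vertical above 0.3 rad).
It fails at once if the bottom tray is shifted more than 40 mm (distance of tray_base_center from where it was at the start of the episode above 0.04 m).
It also fails if it takes over 72 s, if anything falls off the work surface, if the arm or the gripper's body presses on something with over 40 N, if the wrist force passes 120 N, or if a joint passes its speed limit or range.

ROBOT

A 7-joint arm with a two-finger parallel gripper is mounted at the origin on a cart in front of the work surface, level with it; the furniture and walls round the work are solid. World frame = base frame: x ahead of the robot, y to its left, z up, the work surface at z = 0. Lengths are in m, angles in rad, forces in N, time in s.
With the tool pointing down it reaches from about 0.425 to 0.925 m from the base axis. Payload 6.8 kg.
Tool frame: the origin (TCP) lies on the front face of the gripper's body, between the roots of the fingers; the fingertips stand 73 mm ahead of it and the grasp point (between the pads) lies 54 mm ahead of it (env.nose_length is the distance from the TCP to the fingertips, in m); z points along the fingers, y is the direction in which the jaws open and shut (so a half turn about z gives the same grasp; the last joint's range is limited). The gripper opens to 85 mm and grips with 20 to 120 N. Pads are 22 mm wide; open, the fingers measure 114 mm over their backs; the gripper's body (76 mm by 85 mm) begins 54 mm behind the grasp point. The pads swing forward as they close: fully open they stand 13 mm farther back than shut.
Start: joints at [1.017, 0.477, 0.022, 1.555, -0.011, 1.109, -0.083], TCP at [0.291, -0.609, 0.304] pointing down, gripper open.
Joint ranges: [-2.96, 2.96], [-0.34, 2.1], [-1.41, 1.46], [0.24, 2.44], [-1.37, 4.51], [0.17, 1.92], [-2.96, 2.96]. Speed limits (rad/s): [2.39, 2.39, 3.14, 3.14, 3.14, 3.14, 3.14].

INTERFACE

Orientations are given as a unit quaternion [w, x, y, z].
In Python, from cell import env, kin, camera, calibration, job gives the robot as it stands. The module is installed in compiled form; this text tells all that it offers. Calls block until the motion is done:
- env.reach(position, orientation): joint-space move of the TCP to a pose.
- env.movel(position, velocity=0.15, rot=None, stop_force=None): straight line of the TCP; rot=None keeps the orientation; velocity is the mean speed in m/s. With stop_force (N) it stops when the force on the tool has changed by that much, and returns True; else False.
- env.goto_joints(angles): joint-space move.
- env.grip(opening, f_grip=None): finger opening in m; f_grip is the grip in N (None keeps the last); returns when the fingers have stopped.
- env.dwell(seconds).
- kin.inverse_kinematics(position, orientation): joint angles nearest the present ones, or None.
- env.get_state(): the state.
- camera(name): name is "scene" or "top" or "wrist"; returns (picture, depth): 420x560x3 uint8, blue, green, red; 420x560 float32, m along the optical axis (not along the pixel's ray), 0 where there is no reading.
- calibration(name): a dict with "fx", "fy", "cx", "cy" (pixels), "rvec" (rotation vector, rad) and "tvec" (3), from world to camera coordinates, as OpenCV has them. Camera axes: x right, y down, z forward; pixel columns grow to the right and rows downward; lengths in m; the calibration is good to about 2 mm. A picture is of the moment at which its call begins: read the wrist's pose just before it. calibration takes no time and is no camera call; for the wrist camera it gives the pose at the moment of the call.
A pose or a line that the arm cannot do raises env.PlanningError and nothing moves.
- job.job_done(): hands the job in, once; it reports no verdict.
The state is a dict: "time": time; "qpos": joint angles; "joint_velocities": joint speeds; "joint_torque": joint torques, N m; "tcp_pos": TCP position; "orientation": TCP orientation; "force": force on the tool from outside, world axes, zero at the start; "torque": the same for the moment, N m; "opening": finger opening in m.
Only numpy, scipy, OpenCV 4.12 (cv2) and the standard library are available. Lean on these libraries where they do the work, as an engineer would, in place of code of your own. Each camera call takes 0.05 s, during which the arm holds its last target.

## Working session

There is one attempt and no reset: what is moved stays moved. The work goes in short steps, each a Python script; the robot and the scene stay as the last script left them, time stands still between calls to the robot, and variables do not carry over. Pictures are saved under pics/ and viewed, and the job is handed in when it is done.

```bash
mkdir -p pics; ls
python3 - <<'E'
from cell import env, kin, camera, calibration, job
import cv2, numpy as np
for n in ("scene","top","wrist"):
    p,d=camera(n); cv2.imwrite(f"pics/{n}0.png",p); np.savez(f"pics/{n}0.npz",p=p,d=d)
    c=calibration(n); print(n,c)
print(env.get_state(), env.nose_length)
E
```

```text
pics
scene {'fx': 468.3264132274338, 'fy': 468.3264132274338, 'cx': 279.5228974075697, 'cy': 206.8569932337845, 'rvec': array([ 1.98609835, -1.0313801 ,  0.50191143]), 'tvec': array([-0.34509909,  0.30115555,  1.21881957])}
top {'fx': 431.79978634292485, 'fy': 431.79978634292485, 'cx': 281.85006760453655, 'cy': 212.5445528652036, 'rvec': array([ 2.17316799, -2.18098743,  0.08095276]), 'tvec': array([-0.05507373,  0.51808856,  1.28139726])}
wrist {'fx': 333.3372187691147, 'fy': 333.3372187691147, 'cx': 280.6689652730888, 'cy': 210.28568927955803, 'rvec': array([-2.45009038,  1.54386523,  0.21941945]), 'tvec': array([-0.67478153, -0.03511452,  0.37749116])}
{'time': 0.15, 'qpos': array([ 1.01685626,  0.47765627,  0.02230592,  1.55621431, -0.01151266,
        1.10928907, -0.08312059]), 'joint_velocities': array([ 0.00062925, -0.00061483,  0.00019185, -0.00329803, -0.00060079,
        0.00179863, -0.00059291]), 'joint_torque': array([ 3.02862434e-03, -5.96921897e+01,  1.61033180e+00, -2.81490201e+01,
        1.26425442e-02,  6.54331045e-03,  5.96223742e-06]), 'tcp_pos': array([ 0.29094499, -0.60868881,  0.30312154]), 'orientation': array([-6.93308170e-04,  9.75252720e-01,  2.21091869e-01, -1.94186806e-04]), 'force': array([-0.25740511, -0.03734658, -0.60727452]), 'torque': array([ 0.0364812 , -0.04033201, -0.03465377]), 'opening': 0.08569138302205868} 0.0726
```

View pics/scene0.png

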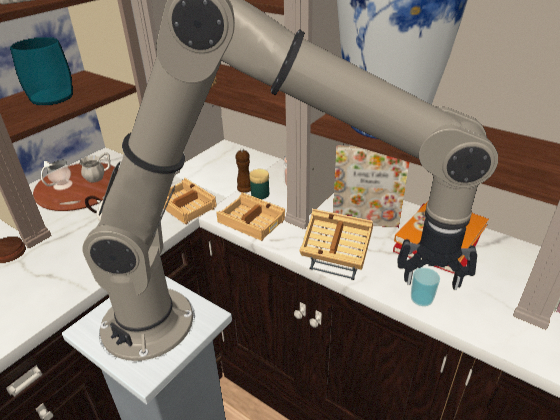

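View pics/top0.png

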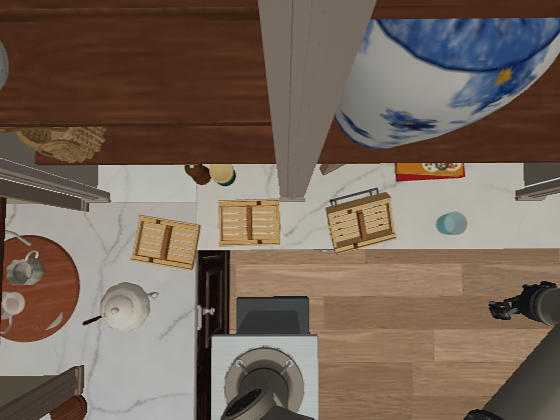

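View pics/wrist0.png

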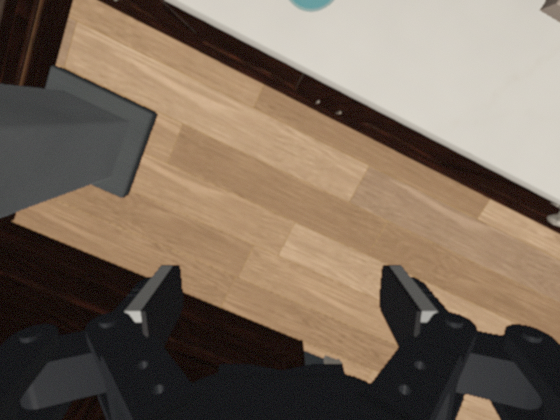

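Top view: the base tray is at about (166,242), the flat tray at (250,222) and the leaning tray at (361,221). The tin and mill are behind them, and the glass is at (452,223). I'll zoom in.

```bash
cat > h.py <<'E'
import cv2, numpy as np
from scipy.spatial.transform import Rotation as R
def world(c,d,u,v):
    z=d[v,u]; p=np.array([(u-c['cx'])/c['fx']*z,(v-c['cy'])/c['fy']*z,z])
    Rm=cv2.Rodrigues(c['rvec'])[0]; return Rm.T@(p-c['tvec'])
def cloud(c,d):
    v,u=np.mgrid[:d.shape[0],:d.shape[1]]
    P=np.stack([(u-c['cx'])/c['fx']*d,(v-c['cy'])/c['fy']*d,d],-1)
    return (P-c['tvec'])@cv2.Rodrigues(c['rvec'])[0]
def proj(c,P):
    return cv2.projectPoints(np.asarray(P,float).reshape(-1,3),c['rvec'],c['tvec'],np.array([[c['fx'],0,c['cx']],[0,c['fy'],c['cy']],[0,0,1]]),None)[0][:,0]
E
python3 - <<'E'
import cv2,numpy as np
from cell import calibration
from h import *
z=np.load('pics/top0.npz');p=z['p'];d=z['d'];c=calibration('top')
a=cv2.resize(p[190:280,120:280],None,fx=5,fy=5,interpolation=cv2.INTER_CUBIC)
cv2.imwrite('pics/ta.png',a)
b=cv2.resize(p[170:270,300:480],None,fx=4.4,fy=4.4,interpolation=cv2.INTER_CUBIC)
cv2.imwrite('pics/tb.png',b)
z2=np.load('pics/scene0.npz')['p']
cv2.imwrite('pics/sa.png',cv2.resize(z2[140:285,150:390],None,fx=3.3,fy=3.3,interpolation=cv2.INTER_CUBIC))
C=cloud(c,d)
for u,v in [(166,242),(250,222),(361,221),(452,223),(220,250),(215,175),(290,195)]: print(u,v,C[v,u].round(3))
E
```

```text
166 242 [0.43  0.284 0.048]
250 222 [0.488 0.036 0.053]
361 221 [ 0.486 -0.279  0.11 ]
452 223 [ 0.485 -0.572  0.009]
220 250 [ 0.402  0.234 -0.685]
215 175 [0.622 0.135 0.089]
290 195 [ 0.561 -0.081  0.106]
```

View pics/ta.png

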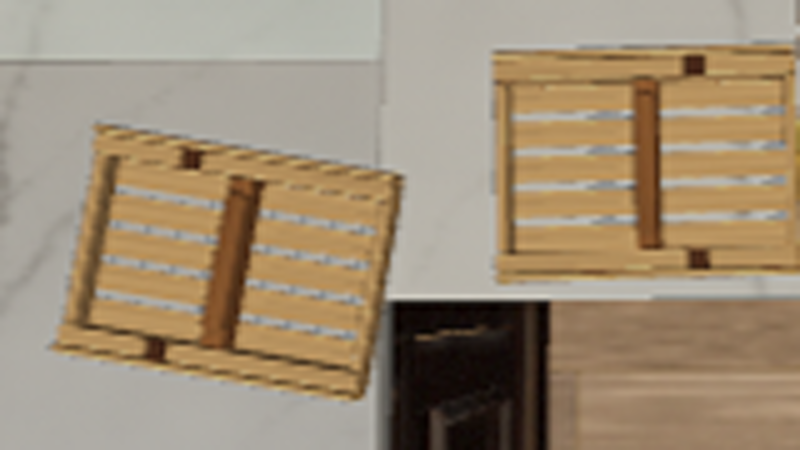

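View pics/tb.png

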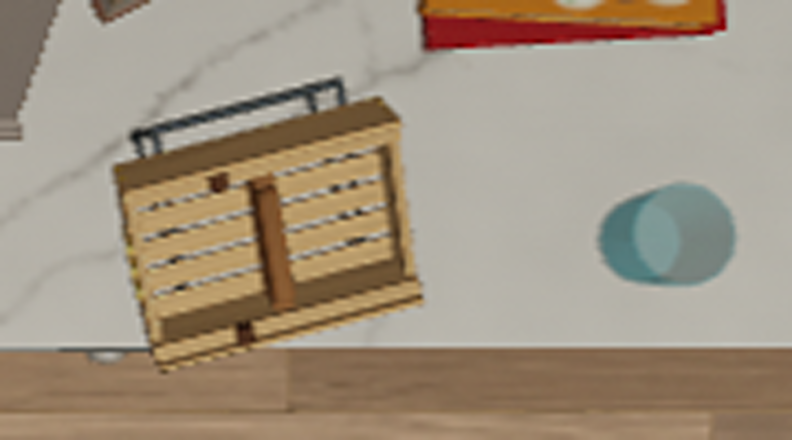

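View pics/sa.png

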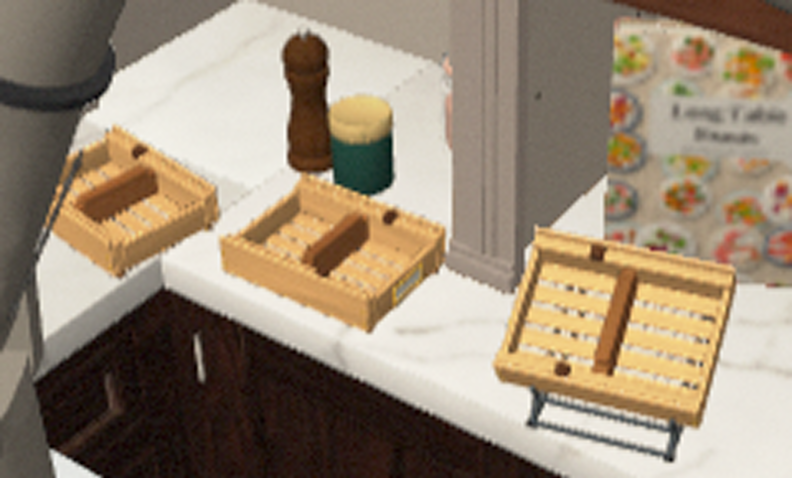

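Run:
```python
import cv2,numpy as np
from cell import calibration, kin
from h import *
z=np.load('pics/top0.npz');p=z['p'];d=z['d'];c=calibration('top')
C=cloud(c,d)
hsv=cv2.cvtColor(p,cv2.COLOR_BGR2HSV)
def box(u0,v0,u1,v1,zr):
    m=np.zeros(d.shape,bool);m[v0:v1,u0:u1]=1
    m&=(C[...,2]>zr[0])&(C[...,2]<zr[1]); P=C[m]
    r=cv2.minAreaRect((P[:,:2]*1000).astype(np.float32)); return r,len(P)
print('base',box(120,205,205,275,(.03,.07)))
print('flat',box(212,193,286,252,(.03,.07)))
print('table z',np.median(C[255:265,130:190,2]), C[186:192,250:270,2].mean())
# leaning: floor plane + all
m=np.zeros(d.shape,bool);m[190:256,320:400]=1;m&=C[...,2]>.03
# brown rail pixels leaning
for n,(u0,v0,u1,v1) in dict(base=(120,205,205,275),flat=(212,193,286,252),lean=(320,185,400,256)).items():
    mm=np.zeros(d.shape,bool);mm[v0:v1,u0:u1]=1
    br=mm&(hsv[...,2]<150)&(hsv[...,1]>130)&(hsv[...,0]<15)&(C[...,2]>.02)
    k,l,s,ce=cv2.connectedComponentsWithStats(br.astype(np.uint8))
    for i in range(1,k):
        if s[i,4]>5: 
            P=C[l==i]; print(n,s[i],ce[i].round(1),P.mean(0).round(4),P.min(0).round(3),P.max(0).round(3))
P=C[m]; q=P[(P[:,2]>.03)]
# RANSAC plane of floor
rng=np.random.default_rng(0);best=0
for _ in range(500):
    a=q[rng.choice(len(q),3,0)];n=np.cross(a[1]-a[0],a[2]-a[0]);
    if np.linalg.norm(n)<1e-8: continue
    n/=np.linalg.norm(n); n*=np.sign(n[2]); i=abs((q-a[0])@n)<.003
    if i.sum()>best: best=i.sum();bn=n;bi=i
n=np.linalg.svd(q[bi]-q[bi].mean(0))[2][2];n*=np.sign(n[2]);print('plane',n,np.degrees(np.arccos(n[2])),best,len(q),q[bi].mean(0))
```

```text
base (((430.24591064453125, 290.68487548828125), (182.87237548828125, 136.4093017578125), 80.81538391113281), 1172)
flat (((491.784423828125, 31.08350372314453), (142.69833374023438, 200.24200439453125), 1.929439663887024), 1131)
table z 0.03849650846557548 -0.000532770736671052
base [157 220   4   4  13] [158.2 221.4] [0.4908 0.3079 0.0493] [0.486 0.304 0.044] [0.495 0.311 0.054]
base [160 226  12  34 202] [165.6 242.5] [0.4287 0.2851 0.0484] [ 0.38  -0.065  0.02 ] [0.478 0.302 1.319]
base [149 258   4   5  15] [150.8 259.8] [0.3782 0.327  0.0499] [0.372 0.323 0.044] [0.383 0.332 0.056]
flat [257 201   4   4  16] [258.5 202.5] [0.5455 0.0117 0.0509] [0.541 0.007 0.046] [0.55  0.016 0.057]
flat [247 206   5  34 153] [249.1 222.2] [0.4877 0.0398 0.0452] [0.438 0.034 0.021] [0.537 0.047 0.056]
flat [258 240   4   4  14] [259.3 241.6] [0.4301 0.0093 0.0508] [0.426 0.004 0.048] [0.435 0.013 0.055]
lean [348 209   4   5  12] [349.2 211. ] [ 0.5123 -0.2432  0.1331] [ 0.507 -0.248  0.129] [ 0.517 -0.239  0.139]
lean [357 210  10  31 169] [361.3 225. ] [ 0.475  -0.2802  0.1079] [ 0.413 -0.3    0.057] [ 0.516 -0.065  1.319]
lean [354 243   4   6  19] [355.2 245.5] [ 0.4177 -0.2567  0.1404] [ 0.411 -0.273  0.07 ] [ 0.425 -0.065  1.319]
plane [-0.48292354 -0.13257048  0.86556913] 30.052243666176736 925 3092 [ 0.48548119 -0.28063976  0.06652206]
```

```bash
cat >> h.py <<'E'
def q2R(q): return R.from_quat([q[1],q[2],q[3],q[0]]).as_matrix()
def R2q(M):
    q=R.from_matrix(M).as_quat(); return [q[3],q[0],q[1],q[2]]
def tool(x,n):
    """tool R: tool z=-n, tool y = -x (tray x horizontal-ish)"""
    z=-np.asarray(n,float); z/=np.linalg.norm(z); y=-np.asarray(x,float); y-=z*(y@z); y/=np.linalg.norm(y)
    return np.column_stack([np.cross(y,z),y,z])
E
python3 - <<'E'
from cell import env,kin,calibration
from h import *
s=env.get_state();c=calibration('wrist');Rt=q2R(s['orientation']);Rc=cv2.Rodrigues(c['rvec'])[0]
cp=-Rc.T@c['tvec'];print('cam in tool',Rt.T@(cp-s['tcp_pos']));print(Rt.T@Rc.T)
n=np.array([-.483,-.133,.866]);n/=np.linalg.norm(n)
x=np.array([-.265,.964,0])
# center from studs mid
sm=np.array([.465,-.250,.1367]); # approx
y=np.cross(n,x)
cen=sm-.03*x-.024*n
print('cen',cen,'y',y)
for sg in(1,-1):
  Rm=tool(sg*x,n)
  for h in (.012+.054,.1,.2,.25):
    p=cen+n*h; print(sg,h,p.round(3),kin.inverse_kinematics(p,R2q(Rm)))
for nm,ce,yaw in(('flat',[.488,.04],-88.8),('base',[.43,.288],80.4),('first',[.44,.347],80.4)):
  a=np.radians(yaw);xx=np.array([np.cos(a),np.sin(a),0])
  for sg in(1,-1):
   for h in(.08,.2,.3,.35): print(nm,sg,h,kin.inverse_kinematics(np.array(ce+[h]),R2q(tool(sg*xx,[0,0,1]))))
E
```

```text
cam in tool [ 0.07121414  0.00027237 -0.06882082]
[[ 2.76512398e-04 -9.60727927e-01 -2.77491936e-01]
 [ 9.99999685e-01  5.91687843e-05  7.91616543e-04]
 [-7.44109260e-04 -2.77492067e-01  9.60727640e-01]]
cen [ 0.48453659 -0.27572949  0.1159257 ] y [-0.83443441 -0.2293829  -0.50062326]
1 0.066 [ 0.453 -0.285  0.173] [ 0.99275132  0.40826676 -0.42745638  2.17056239 -0.75986729  0.34597498
  0.01134981]
1 0.1 [ 0.436 -0.289  0.202] [ 0.98441532  0.33426665 -0.37496048  2.17474065 -0.75277006  0.42922956
  0.0028163 ]
1 0.2 [ 0.388 -0.302  0.289] [ 0.99462628  0.14561554 -0.25720867  2.1532108  -0.68057536  0.6714553
 -0.05264432]
1 0.25 [ 0.364 -0.309  0.332] [ 1.02104861  0.06817595 -0.22030535  2.12400162 -0.64197931  0.79227323
 -0.07643156]
-1 0.066 [ 0.453 -0.285  0.173] [ 1.50147487  0.63013327 -1.08853924  2.14216024  0.47989781  0.3383678
  2.01982782]
-1 0.1 [ 0.436 -0.289  0.202] [ 1.46052617  0.47893907 -0.96091643  2.14746576 -0.03905194  0.3587273
  2.4987189 ]
-1 0.2 [ 0.388 -0.302  0.289] [ 1.45617666  0.20650322 -0.76662125  2.12703763 -0.50798616  0.62715557
  2.940193 
[... 1802 characters left out ...]

first 1 0.2 [-1.11824561  0.4410345   0.43433306  1.95028088 -0.25239716  0.80281491
 -2.28212461]
first 1 0.3 [-1.12894944  0.30696569  0.4331934   1.86112798 -0.15078011  1.00549928
 -2.37085314]
first 1 0.35 [-1.29777814  0.27653991  0.64043441  1.81190659 -0.18292568  1.11263455
 -2.33250324]
first -1 0.08 [-0.03409659  0.86858606 -1.02778285  1.93141762  0.9522614   0.93102777
 -0.14813659]
first -1 0.2 [ 0.00367435  0.65528715 -1.06553238  1.87595493  0.6739601   1.02446823
  0.05192658]
first -1 0.3 [ 0.01662371  0.49095254 -1.05074941  1.78726424  0.46723632  1.13930492
  0.21702587]
first -1 0.35 [ 0.08911533  0.47795403 -1.15941153  1.72546948  0.46089879  1.24662105
  0.22138762]
```

Run:
```python
from cell import env,kin,calibration,camera
from h import *
n=np.array([-.483,-.133,.866]);n/=np.linalg.norm(n)
x=np.array([-.265,.964,0]); cen=np.array([.4845,-.2757,.116])
Rm=tool(x,n); p=cen+n*.2
env.goto_joints(kin.inverse_kinematics(p,R2q(Rm)))
c=calibration('wrist');s=env.get_state();im,d=camera('wrist')
cv2.imwrite('pics/w1.png',im);np.savez('pics/w1.npz',p=im,d=d,c=c,allow_pickle=True)
print(s['time'],s['tcp_pos'],p,s['qpos'])
im,d=camera('top');cv2.imwrite('pics/t1.png',im)
```

```text
1.425 [ 0.38821765 -0.30355953  0.28955145] [ 0.38794508 -0.30228759  0.28911917] [ 0.99485584  0.14605094 -0.25607413  2.1513303  -0.67992121  0.6716347
 -0.05275239]
```

View pics/w1.png

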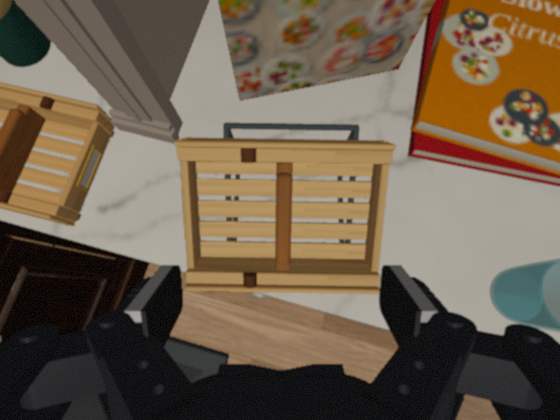

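```bash
cat >> h.py <<'E'
def pose(x,n,cen):
    z=n/np.linalg.norm(n); x=x-z*(x@z); x/=np.linalg.norm(x)
    T=np.eye(4);T[:3,:3]=np.column_stack([x,np.cross(z,x),z]);T[:3,3]=cen;return T
def fine(c,d,im,T,level=False,it=4,verb=True):
    """refine tray pose: plane from floor (z=12-26), rim outline for xy/yaw"""
    C=cloud(c,d)[d>0]; hsv=cv2.cvtColor(im,cv2.COLOR_BGR2HSV)[d>0]
    wood=(hsv[:,1]>70)&(hsv[:,0]<25)
    T=T.copy()
    for k in range(it):
        L=(C-T[:3,3])@T[:3,:3]
        f=wood&(abs(L[:,0])<78)&(abs(L[:,1])<.045)&(abs(L[:,0])>.012)&(abs(L[:,2]+.014)<(.012 if k==0 else .005))&(abs(L[:,0])<.075)
        P=C[f]; m=np.median(P,0)
        if level: n=np.array([0,0,1.])
        else:
            n=np.linalg.svd(P-P.mean(0),full_matrices=False)[2][2]; n*=np.sign(n@T[:3,2])
        hz=np.median((P-T[:3,3])@n)
        T=pose(T[:3,0],n,T[:3,3]+n*(hz+.014))
        L=(C-T[:3,3])@T[:3,:3]
        r=wood&(abs(L[:,0])<.105)&(abs(L[:,1])<.083)&(L[:,2]>.016)&(L[:,2]<.031)
        Q=L[r]
        rc=cv2.minAreaRect((Q[:,:2]*1000).astype(np.float32)) 
        # robust edges: per-bin extremes
        def edge(a,b,sgn,lim):
            o=[]
            for t in np.arange(-lim,lim,.006):
                w=Q[(abs(Q[:,b]-t)<.003)][:,a]*sgn
                if len(w)>3: o.append((t,np.sort(w)[-2]))
            o=np.array(o); md=np.median(o[:,1]); o=o[abs(o[:,1]-md)<.004]
            pf=np.polyfit(o[:,0],o[:,1],1); return np.median(o[:,1])*sgn, pf[0]*sgn, len(o)
        ex=[edge(0,1,s,.06) for s in(1,-1)]; ey=[edge(1,0,s,.08) for s in(1,-1)]
        dx=(ex[0][0]+ex[1][0])/2; dy=(ey[0][0]+ey[1][0])/2
        yaw=(ey[0][1]+ey[1][1])/2
        T[:3,3]+=T[:3,0]*dx+T[:3,1]*dy
        T=pose(T[:3,0]+T[:3,1]*yaw,T[:3,2],T[:3,3])
    if verb: print('size',(ex[0][0]-ex[1][0]).round(4),(ey[0][0]-ey[1][0]).round(4),'slopes',[round(e[1],4) for e in ex+ey],'n',f.sum(),'rect',rc, 'hz',hz)
    return T
def overlay(im,c,T,fn,sc=1):
    o=im.copy()
    def pl(pts,col):
        pts=np.array(pts)/1000; pts[:,2]-=.026
        u=proj(c,pts@T[:3,:3].T+T[:3,3]); cv2.polylines(o,[np.round(u*16).astype(np.int32)],True,col,1,cv2.LINE_AA,4)
    pl([(90,68,52),(-90,68,52),(-90,-68,52),(90,-68,52)],(255,0,0))
    pl([(7,42,50),(-7,42,50),(-7,-42,50),(7,-42,50)],(0,255,0))
    for s in(1,-1): pl([(36.5,s*51,46),(36.5,s*63,46),(23.5,s*63,46),(23.5,s*51,46)],(255,255,0))
    if sc!=1:o=cv2.resize(o,None,fx=sc,fy=sc)
    cv2.imwrite(fn,o)
E
python3 - <<'E'
from h import *
z=np.load('pics/w1.npz',allow_pickle=True);c=z['c'].item()
n=np.array([-.483,-.133,.866])
T=pose(np.array([-.265,.964,0]),n,np.array([.4845,-.2757,.116]))
T=fine(c,z['d'],z['p'],T);print(T.round(4),np.degrees(np.arccos(T[2,2])))
np.save('Tlean.npy',T);overlay(z['p'],c,T,'pics/w1o.png')
E
```

```text
Traceback (most recent call last):
  File "h.py", line 48, in fine
    ex=[edge(0,1,s,.06) for s in(1,-1)]; ey=[edge(1,0,s,.08) for s in(1,-1)]
        ~~~~^^^^^^^^^^^
  File "h.py", line 46, in edge
    o=np.array(o); md=np.median(o[:,1]); o=o[abs(o[:,1]-md)<.004]
                                ~^^^^^
IndexError: too many indices for array: array is 1-dimensional, but 2 were indexed
```

Run:
```python
from h import *
z=np.load('pics/w1.npz',allow_pickle=True);c=z['c'].item()
C=cloud(c,z['d'])
n=np.array([-.483,-.133,.866])
T=pose(np.array([-.265,.964,0]),n,np.array([.4845,-.2757,.116]))
for u,v in [(284,215),(240,210),(340,210),(249,155),(250,280),(178,143),(393,143),(215,180)]:
    print(u,v,z['d'][v,u],C[v,u].round(3),((C[v,u]-T[:3,3])@T[:3,:3]).round(4))
```

```text
284 215 0.2861484 [ 0.478 -0.283  0.106] [-0.0048  0.0124 -0.0049]
240 210 0.32530305 [ 0.48  -0.238  0.069] [ 0.0377  0.0192 -0.0438]
340 210 0.32357097 [ 0.505 -0.332  0.07 ] [-0.0596  0.0186 -0.0419]
249 155 0.27058738 [ 0.512 -0.243  0.132] [ 0.0238 -0.0389 -0.0035]
250 280 0.30077377 [ 0.418 -0.267  0.077] [ 0.0257  0.0731 -0.0027]
178 143 0.26848155 [ 0.505 -0.186  0.137] [ 0.0808 -0.0484 -0.0042]
393 143 0.41749054 [ 0.627 -0.385 -0.   ] [-0.1429 -0.0361 -0.1552]
215 180 0.31839877 [ 0.499 -0.209  0.082] [ 0.0607 -0.0103 -0.0451]
```

Run:
```python
from h import *
z=np.load('pics/w1.npz',allow_pickle=True);c=z['c'].item()
n=np.array([-.483,-.133,.866])
T=pose(np.array([-.265,.964,0]),n,np.array([.4845,-.2757,.116]))
T[:3,3]+=T[:3,1]*.017-T[:3,2]*.029-T[:3,0]*.005
T=fine(c,z['d'],z['p'],T);print(T.round(4),np.degrees(np.arccos(T[2,2])))
np.save('Tlean.npy',T);overlay(z['p'],c,T,'pics/w1o.png')
```

```text
size 0.0129 0.1349 slopes [np.float64(0.0048), np.float64(-0.0058), np.float64(0.0014), np.float64(-0.0014)] n 9050 rect ((0.1854705810546875, 0.4868621826171875), (136.01715087890625, 179.7240753173828), 89.9018783569336) hz -0.013999891852030245
[[-0.2498 -0.838  -0.4852  0.4846]
 [ 0.9683 -0.217  -0.1236 -0.28  ]
 [-0.0017 -0.5007  0.8656  0.0812]
 [ 0.      0.      0.      1.    ]] 30.04826850040884
```

View pics/w1o.png

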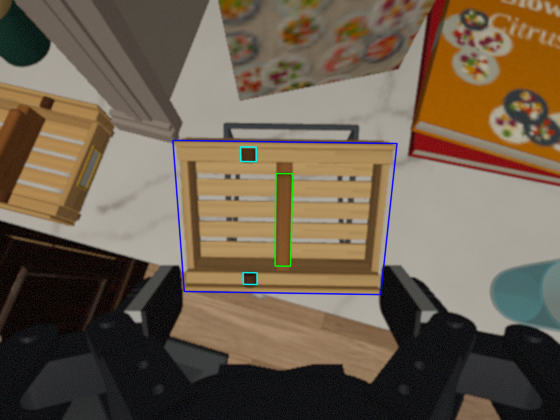

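```bash
python3 - <<'E'
s=open('h.py').read()
i=s.index("        # robust edges"); j=s.index("    if verb:")
s=s[:i]+'''        (cx,cy),(w,h),a=rc
        if w<h: a-=90
        a=(a+90)%180-90; dx,dy,yaw=cx/1000,cy/1000,np.radians(a)
        T[:3,3]+=T[:3,0]*dx+T[:3,1]*dy
        T=pose(T[:3,0]+T[:3,1]*np.tan(yaw),T[:3,2],T[:3,3])
    if verb: print('rect',max(w,h),min(w,h),'n',f.sum(),'lastcorr',dx,dy,yaw,hz)
'''+s[s.index("    return T\ndef overlay"):]
s+='''
def snap(fn):
    from cell import camera,calibration,env
    c=calibration('wrist');im,d=camera('wrist');cv2.imwrite(fn+'.png',im);np.savez(fn+'.npz',p=im,d=d,c=c);return c,im,d
def flatT(cx,cy,yawdeg,z=.026):
    a=np.radians(yawdeg);return pose(np.array([np.cos(a),np.sin(a),0]),np.array([0,0,1.]),np.array([cx,cy,z]))
'''
open('h.py','w').write(s)
E
cat > s2.py <<'E'
from cell import env,kin,calibration,camera
from h import *
z=np.load('pics/w1.npz',allow_pickle=True)
T=fine(z['c'].item(),z['d'],z['p'],np.load('Tlean.npy'));np.save('Tlean.npy',T);print(T.round(4))
Tf=flatT(.488,.0405,-88.8)
q=R2q(tool(-Tf[:3,0],[0,0,1]))
j=kin.inverse_kinematics(Tf[:3,3]+[0,0,.25],q);print(j)
env.goto_joints(j)
c,im,d=snap('pics/w2')
Tf=fine(c,d,im,Tf,level=True);print(Tf.round(4));np.save('Tflat.npy',Tf);overlay(im,c,Tf,'pics/w2o.png')
Tb=flatT(.4295,.2879,80.4)
q=R2q(tool(Tb[:3,0],[0,0,1]))
j=kin.inverse_kinematics(Tb[:3,3]+[0,0,.25],q);print(j)
env.goto_joints(j)
c,im,d=snap('pics/w3')
Tb=fine(c,d,im,Tb,level=True);print(Tb.round(4));np.save('Tbase.npy',Tb);overlay(im,c,Tb,'pics/w3o.png')
print(env.get_state()['time'])
E
python3 s2.py
```

```text
rect 179.72409057617188 136.0170135498047 n 9057 lastcorr 0.0 0.0 0.0 -0.013999999999999988
[[-2.483e-01 -8.384e-01 -4.852e-01  4.842e-01]
 [ 9.687e-01 -2.154e-01 -1.236e-01 -2.799e-01]
 [-8.000e-04 -5.007e-01  8.656e-01  8.100e-02]
 [ 0.000e+00  0.000e+00  0.000e+00  1.000e+00]]
[ 0.37343527  0.27299444 -0.67603007  1.98232217  0.20822291  0.95457754
 -1.95561997]
rect 180.28619384765625 136.06883239746094 n 8253 lastcorr 0.0 0.0 0.0 -0.014000000000000002
[[ 0.0258  0.9997  0.      0.4884]
 [-0.9997  0.0258  0.      0.0434]
 [ 0.     -0.      1.      0.0248]
 [ 0.      0.      0.      1.    ]]
[-0.08652486  0.33943588 -0.75215989  1.9200082   0.27610771  0.98712759
 -2.70269388]
rect 179.60276794433594 135.6368865966797 n 8436 lastcorr 0.0 -7.62939453125e-09 8.079195261070482e-08 -0.013999999999999999
[[ 0.168  -0.9858  0.      0.4308]
 [ 0.9858  0.168   0.      0.2917]
 [ 0.      0.      1.      0.0248]
 [ 0.      0.      0.      1.    ]]
4.2917
```

View pics/w2o.png

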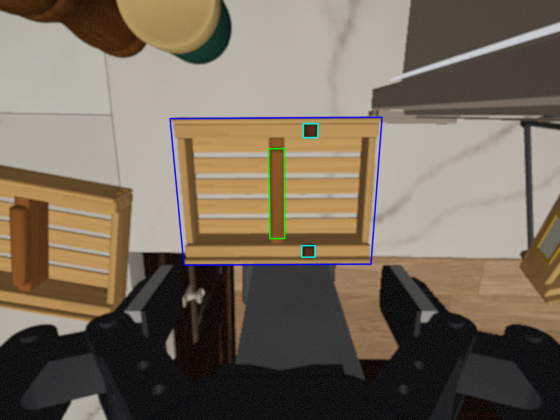

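View pics/w3o.png

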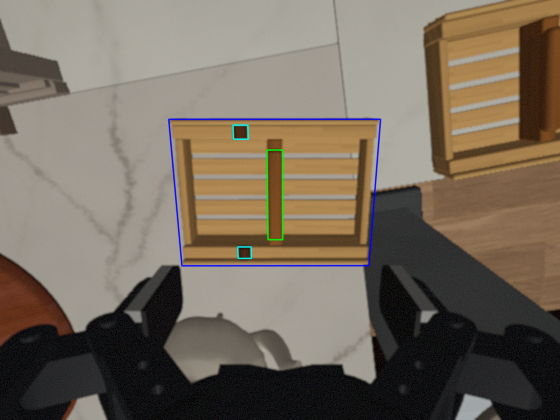

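```bash
cat > s3.py <<'E'
from cell import env,kin,calibration,camera
from h import *
Tf=np.load('Tflat.npy'); Tb=np.load('Tbase.npy')
q=R2q(tool(-Tf[:3,0],[0,0,1])); p=Tf[:3,3].copy()
env.reach([p[0],p[1],.25],q)
env.movel([p[0],p[1],.12],.15)
print(env.movel([p[0],p[1],.094],.06,stop_force=10))
st=env.get_state();print(st['tcp_pos'],st['force'])
env.grip(0.0,60); st=env.get_state();print('open',st['opening'],st['force'],st['time'])
env.movel([p[0],p[1],.25],.12)
st=env.get_state();print('open',st['opening'],st['force'],st['tcp_pos'])
c,im,d=snap('pics/w4')
E
python3 s3.py
```

```text
False
[0.48826524 0.04347691 0.09372009] [-0.05169536  0.19241716 -0.04072799]
open 0.012868238889179947 [-1.19750652  0.33300566  3.53297915] 7.5417
open 0.013003538053973796 [-0.51544552  0.58534323 -4.16397012] [0.4879537  0.0432838  0.24927159]
```

View pics/w4.png

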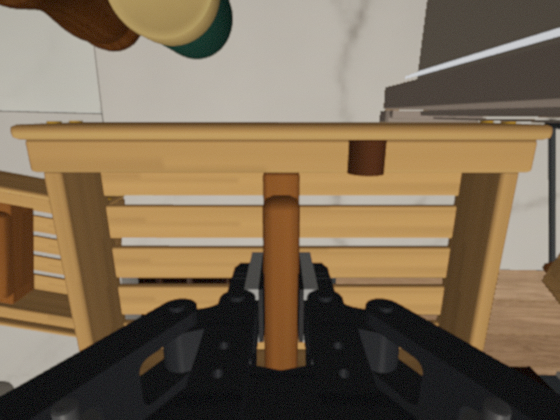

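```bash
cat > inhand.py <<'E'
from cell import env
from h import *
def inhand(c,d,im,tcp,Rt,verb=True):
    C=(cloud(c,d)-tcp)@Rt; hsv=cv2.cvtColor(im,cv2.COLOR_BGR2HSV); w=(hsv[...,1]>70)&(hsv[...,0]<25)&(d>0)
    # floor: expected tool z = 54 + 26 (grasp at 40, floor 12) 
    f=w&(abs(C[...,2]-.082)<.006)&(abs(C[...,0])<.06)&(abs(C[...,1])<.08)&(abs(C[...,1])>.02)&(C[...,0]>-.0)
    P=C[f]; n=np.linalg.svd(P-P.mean(0),full_matrices=False)[2][2]; n*=np.sign(n[2])
    print('floor z',np.median(P[:,2]),'n',n.round(4),len(P))
    m=w&(abs(C[...,2]-.045)<.007); Q=C[m]
    o=[]
    for t in np.arange(-.08,.08,.01):
        s=Q[(abs(Q[:,1]-t)<.005)&(Q[:,0]>.05)&(Q[:,0]<.085)][:,0]
        if len(s)>5:o.append((t,np.sort(s)[-3]))
    o=np.array(o);pf=np.polyfit(o[:,0],o[:,1],1);print('far edge (68)',pf[1],'slope',pf[0],o[:,1].round(4))
    g=Q[(Q[:,0]>.06)&(Q[:,0]<.072)]; print('ends',g[:,1].min(),g[:,1].max(), 'mid',(g[:,1].min()+g[:,1].max())/2)
if __name__=='__main__':
    z=np.load('pics/w4.npz',allow_pickle=True);s=env.get_state()
    inhand(z['c'].item(),z['d'],z['p'],s['tcp_pos'],q2R(s['orientation']))
E
python3 inhand.py
```

```text
floor z 0.08349670978056047 n [3.3e-03 7.0e-04 1.0e+00] 17974
far edge (68) 0.06807907692283725 slope -0.00029828440038720435 [0.0681 0.0681 0.0681 0.0681 0.0681 0.0681 0.0681 0.0681 0.0681 0.0681
 0.0681 0.0681 0.0681 0.0681 0.0681 0.0681]
ends -0.08992137189482362 0.09033893291642132 mid 0.0002087805107988533
```

```bash
cat > s4.py <<'E'
from cell import env,kin,calibration,camera
from h import *
from inhand import inhand
Tb=np.load('Tbase.npy')
t=Tb[:3,3]+.06*Tb[:3,0]; q=R2q(tool(Tb[:3,0],[0,0,1]))
env.movel([t[0],t[1],.25],.2,rot=q)
s=env.get_state();print(s['tcp_pos'],t,s['time'],s['qpos'].round(2))
c,im,d=snap('pics/w5'); inhand(c,d,im,s['tcp_pos'],q2R(s['orientation']))
env.movel([t[0],t[1],.152],.12)
c,im,d=snap('pics/w6')
im,d=camera('scene');cv2.imwrite('pics/s6.png',im)
print(env.get_state()['tcp_pos'],env.get_state()['time'])
E
python3 s4.py
```

```text
[0.44130215 0.34971642 0.24984953] [0.44085016 0.35081839 0.02478496] 10.75 [-0.21  0.45 -0.73  1.84  0.35  0.98 -2.83]
floor z 0.08359203700695611 n [2.7e-03 6.0e-04 1.0e+00] 18150
far edge (68) 0.06810449751348951 slope -0.0004149004167202744 [0.0681 0.0681 0.0681 0.0681 0.0681 0.0681 0.0681 0.0681 0.0681 0.0681
 0.0681 0.0681 0.0681 0.0681 0.0681 0.0681]
ends -0.08996039000496375 0.08929519227837682 mid -0.0003325988632934679
[0.44128013 0.35128572 0.15292428] 11.8667
```

View pics/w6.png

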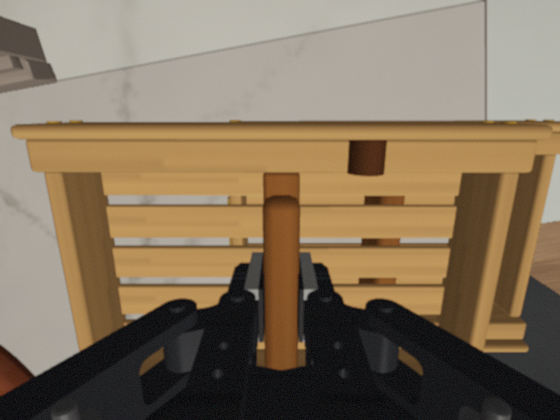

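View pics/s6.png

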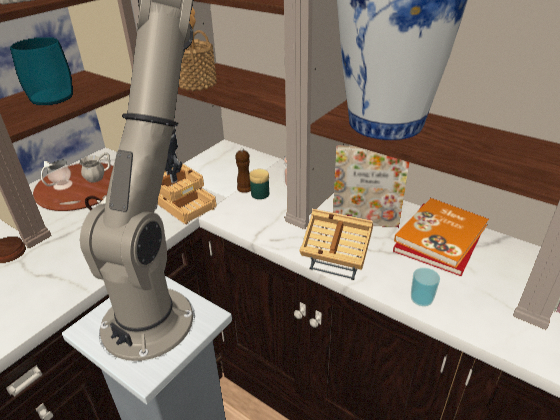

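```bash
cat > s5.py <<'E'
from cell import env,kin,calibration,camera
from h import *
Tb=np.load('Tbase.npy')
t=Tb[:3,3]+.06*Tb[:3,0]
print(env.movel([t[0],t[1],.137],.03,stop_force=6))
s=env.get_state();print(s['tcp_pos'],s['force'],s['torque'],s['time'])
c,im,d=snap('pics/w7')
E
python3 s5.py
```

```text
True
[0.44101985 0.35086598 0.14026856] [-0.98162715 -1.00534978  6.52160189] [-0.22737908  0.16562785 -0.00222652] 12.3
```

View pics/w7.png

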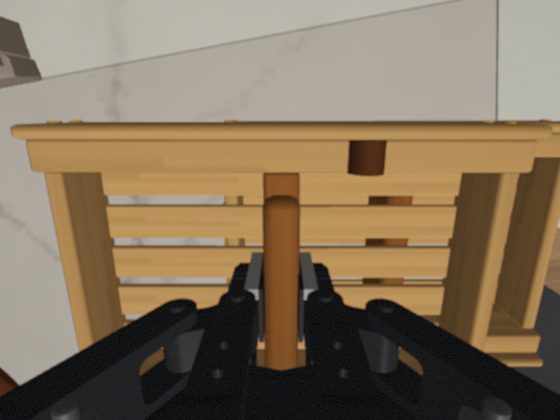

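```bash
cat > s6.py <<'E'
from cell import env,kin,calibration,camera
from h import *
Tb=np.load('Tbase.npy')
env.grip(.085); s=env.get_state();print(s['force'],s['opening'])
env.dwell(.3)
t=Tb[:3,3]+.06*Tb[:3,0]
q=s['tcp_pos']
env.movel([q[0],q[1],.24],.15)
env.movel([q[0]-.0,q[1],.34],.2)
c,im,d=snap('pics/w8')
T1=pose(-Tb[:3,0],np.array([0,0,1.]),t+[0,0,.046])
T1=fine(c,d,im,T1);np.save('T1.npy',T1);overlay(im,c,T1,'pics/w8o.png')
M=np.linalg.inv(Tb)@T1;print(M.round(4),env.get_state()['time'])
E
python3 s6.py
```

```text
[ 0.08308258  0.3328071  -0.26091836] 0.08482088135671027
rect 179.50064086914062 135.02328491210938 n 7683 lastcorr 0.0 7.62939453125e-09 0.0 -0.014000000000000002
[[-1.00e+00 -3.00e-04  6.00e-04  5.99e-02]
 [ 3.00e-04 -1.00e+00  1.30e-03 -4.00e-04]
 [ 6.00e-04  1.30e-03  1.00e+00  4.60e-02]
 [ 0.00e+00  0.00e+00  0.00e+00  1.00e+00]] 14.8583
```

View pics/w8o.png

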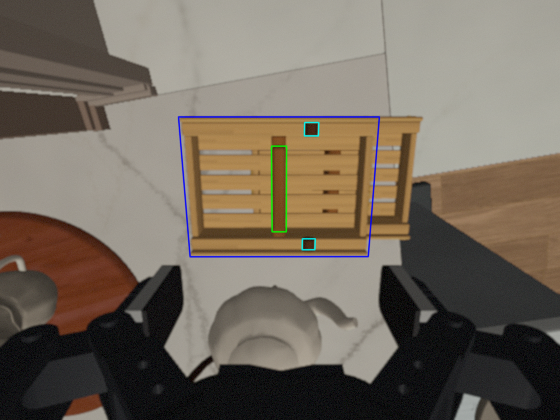

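First tray is seated: (59.9, -0.4, 46.0) mm in the base frame, level. Next is the leaning tray.

```bash
cat > s7.py <<'E'
from cell import env,kin,calibration,camera
from h import *
z=np.load('pics/top0.npz');C=cloud(calibration('top'),z['d'])
m=(C[...,2]>.1)&(C[...,2]<.25)&(C[...,1]>-.13)&(C[...,1]<-.03)&(C[...,0]<.6); print('post',C[m][:,0].min() if m.any() else None,m.sum())
T=np.load('Tlean.npy');n=T[:3,2];q=R2q(tool(T[:3,0],n));cen=T[:3,3]
env.goto_joints([0.995,0.146,-0.256,2.151,-0.680,0.672,-0.053])
env.movel(cen+n*.2,.2,rot=q)
c,im,d=snap('pics/w9')
T=fine(c,d,im,T);np.save('Tlean2.npy',T);print(T.round(4))
n=T[:3,2];q=R2q(tool(T[:3,0],n));cen=T[:3,3]
env.movel(cen+n*.1,.15,rot=q)
print(env.movel(cen+n*.069,.05,stop_force=10))
s=env.get_state();print(s['tcp_pos'],cen+n*.069,s['force'],s['time'])
im,d=camera('scene');cv2.imwrite('pics/s9.png',im);snap('pics/w10')
E
python3 s7.py
```

```text
post 0.005837645491227677 554
rect 179.40846252441406 135.69686889648438 n 11494 lastcorr 0.0 0.0 0.0 -0.013999999999999986
[[-0.2486 -0.8381 -0.4856  0.4842]
 [ 0.9686 -0.2157 -0.1236 -0.2803]
 [-0.0011 -0.5011  0.8654  0.0809]
 [ 0.      0.      0.      1.    ]]
False
[ 0.45068057 -0.28881607  0.14053558] [ 0.45070954 -0.28878647  0.14065126] [-0.27500224  0.21340354 -0.26003599] 19.125
```

View pics/w10.png

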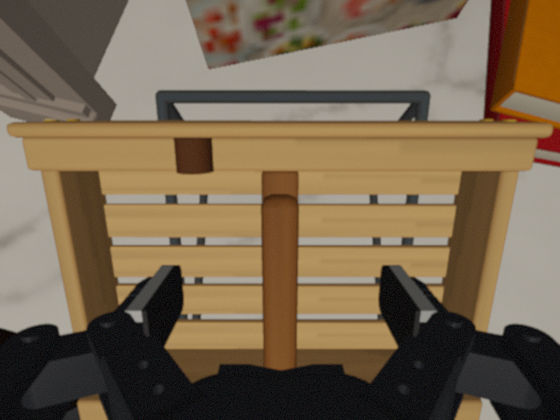

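Rail centred between the fingers. Grip, then lift along the tray's own z.

```bash
cat > s8.py <<'E'
from cell import env,kin,calibration,camera
from h import *
from inhand import inhand
T=np.load('Tlean2.npy');n=T[:3,2];cen=T[:3,3]
env.grip(0.0,70); s=env.get_state();print('open',s['opening'],s['force'])
env.movel(cen+n*.11,.06)
s=env.get_state();print(s['opening'],s['force'],s['tcp_pos'])
env.movel(cen+n*.21,.12)
s=env.get_state();print(s['opening'],s['force'],s['tcp_pos'],s['time'])
c,im,d=snap('pics/w11');inhand(c,d,im,s['tcp_pos'],q2R(s['orientation']))
h=T[:3,0].copy();h[2]=0
Rv=tool(h,[0,0,1]);q=R2q(Rv)
for p in ([.42,-.28,.30],[.44,-.25,.30],[.44,-.1,.3],[.44,0,.3],[.44,.1,.3]): print(p,kin.inverse_kinematics(p,q))
E
python3 s8.py
```

```text
open 0.012777245257227945 [-1.13703198 -0.69849363  2.59400651]
0.012716866768256181 [ 0.47555757 -0.45055975 -2.92267831] [ 0.43074697 -0.29374494  0.17607387]
0.013073205684115689 [-0.20651773  0.08460008 -3.50379914] [ 0.38229699 -0.30576211  0.26211029] 21.6917
floor z 0.08329063341899828 n [ 3.e-04 -5.e-04  1.e+00] 18181
far edge (68) 0.0680232146137239 slope 7.828121064461261e-05 [0.068 0.068 0.068 0.068 0.068 0.068 0.068 0.068 0.068 0.068 0.068 0.068
 0.068 0.068 0.068 0.068]
ends -0.08975268980358614 0.08996409470942095 mid 0.00010570245291740415
[0.42, -0.28, 0.3] [ 0.59637032  0.20867874 -0.1512875   1.95177954  0.03750897  0.983775
 -0.89201884]
[0.44, -0.25, 0.3] [ 0.55114523  0.2126347  -0.18113152  1.94735931  0.04562532  0.98545536
 -0.97076519]
[0.44, -0.1, 0.3] [ 0.43852472  0.13450399 -0.38179538  2.04978203  0.06070123  0.96774841
 -1.29415273]
[0.44, 0, 0.3] [ 0.38766381  0.13234039 -0.5666334   2.06244697  0.08603258  0.96903093
 -1.5433372 ]
[0.44, 0.1, 0.3] [ 0.40419023  0.1966215  -0.84267477  2.0273488   0.17536677  0.98956837
 -1.84534276]
```

View pics/w11.png

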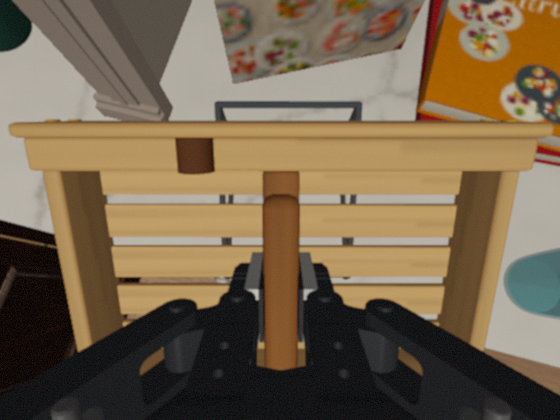

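```bash
cat > s9.py <<'E'
from cell import env,kin,calibration,camera
from h import *
from inhand import inhand
T=np.load('Tlean2.npy');T1=np.load('T1.npy')
h=T[:3,0].copy();h[2]=0;q=R2q(tool(h,[0,0,1]))
env.movel([.41,-.27,.31],.12,rot=q)
x1=T1[:3,0].copy();x1[2]=0;x1/=np.linalg.norm(x1)
t=T1[:3,3]+.06*x1;q2=R2q(tool(-x1,[0,0,1]))
m=R2q(tool(np.array([-.05,1,0]),[0,0,1]))
env.movel([.44,0,.31],.25,rot=m)
env.movel([t[0],t[1],.29],.25,rot=q2)
s=env.get_state();print(s['opening'],s['force'],s['tcp_pos'],t,s['time'],s['qpos'].round(2))
c,im,d=snap('pics/w12');inhand(c,d,im,s['tcp_pos'],q2R(s['orientation']))
env.movel([t[0],t[1],.198],.12)
c,im,d=snap('pics/w13');print(env.get_state()['tcp_pos'])
E
python3 s9.py
```

```text
0.012693649505860155 [-0.37643973  0.3487744  -1.1817    ] [0.43155807 0.28999763 0.28982026] [0.43116026 0.2914755  0.07077236] 25.4583 [-0.23  0.29 -0.57  1.91  0.19  1.   -2.63]
floor z 0.08307245914566264 n [1.8e-03 3.0e-04 1.0e+00] 18940
far edge (68) 0.06879814372167146 slope 0.00016211782109633056 [0.0688 0.0688 0.0688 0.0688 0.0688 0.0688 0.0688 0.0688 0.0688 0.0688
 0.0688 0.0688 0.0688 0.0688 0.0688 0.0688]
ends -0.08995698895581807 0.09004356230674121 mid 4.328667546157211e-05
[0.43162682 0.29187402 0.19884386]
```

View pics/w13.png

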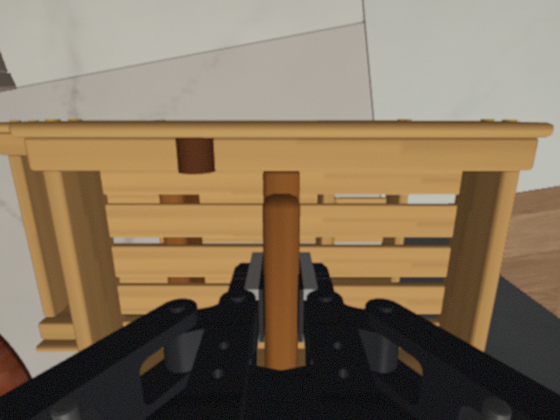

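Held tray is level and lined up, with its studs on the left as required. Lowering it now.

```bash
cat > s10.py <<'E'
from cell import env,kin,calibration,camera
from h import *
T1=np.load('T1.npy');Tb=np.load('Tbase.npy')
x1=T1[:3,0].copy();x1[2]=0;x1/=np.linalg.norm(x1)
t=T1[:3,3]+.06*x1
print(env.movel([t[0],t[1],.182],.03,stop_force=6))
s=env.get_state();print(s['tcp_pos'],s['force'],s['time'])
if abs(s['tcp_pos'][2]-.1855)<.0025:
    env.grip(.085);env.dwell(.3);q=s['tcp_pos']
    env.movel([q[0],q[1],.28],.15); env.movel([q[0],q[1],.39],.2)
    c,im,d=snap('pics/w14')
    T2=fine(c,d,im,pose(-x1,np.array([0,0,1.]),t+[0,0,.046]));overlay(im,c,T2,'pics/w14o.png')
    print((np.linalg.inv(T1)@T2).round(4)); print('T2',T2.round(4),'Tb',Tb[:3,3].round(4),env.get_state()['time'])
    im,d=camera('scene');cv2.imwrite('pics/s14.png',im)
    im,d=camera('top');cv2.imwrite('pics/t14.png',im)
E
python3 s10.py
```

```text
True
[0.43125219 0.29154492 0.18574277] [-0.91839901 -0.87540311  6.20954193] 26.925
rect 179.6793670654297 135.33023071289062 n 7548 lastcorr 0.0 0.0 0.0 -0.014000000000000009
[[-1.00e+00  1.00e-04  6.00e-04  5.97e-02]
 [-1.00e-04 -1.00e+00 -1.00e-04  1.20e-03]
 [ 6.00e-04 -1.00e-04  1.00e+00  4.60e-02]
 [ 0.00e+00  0.00e+00  0.00e+00  1.00e+00]]
T2 [[ 1.682e-01 -9.858e-01 -1.300e-03  4.324e-01]
 [ 9.858e-01  1.682e-01  3.000e-04  2.916e-01]
 [-1.000e-04 -1.300e-03  1.000e+00  1.168e-01]
 [ 0.000e+00  0.000e+00  0.000e+00  1.000e+00]] Tb [0.4308 0.2917 0.0248] 29.45
```

View pics/w14o.png

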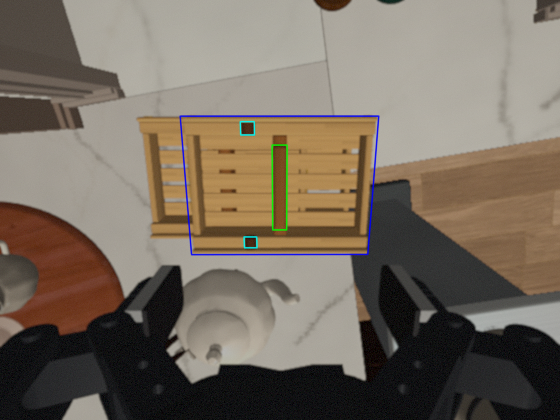

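View pics/t14.png

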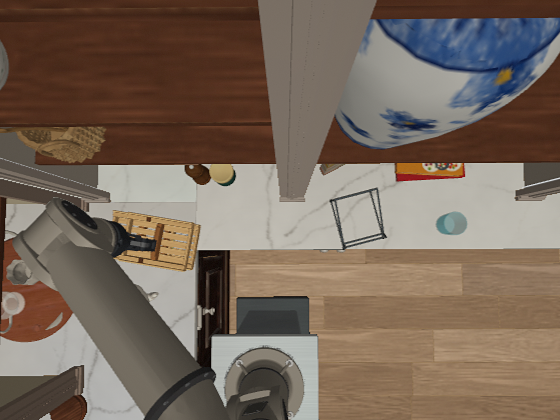

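The stack is right and the wire stand is empty. In the top view the tin, mill and glass are at the same pixels as at the start, and the gripper is clear.

```bash
python3 -c "
from cell import job,env
s=env.get_state();print(s['force'],s['time']);job.job_done()"
```

```text
[ 0.80374071 -0.01149069 -0.68726661] 29.55
the job is handed in; nothing more can be done
```

The trays are stacked and the job was handed in at 29.6 s of the 72 s allowed. I set the flat tray on the bottom tray first, turned end for end. Then I lifted the leaning tray out along its own z, turned it level and set it on top, turned back again.

Offsets of each tray's middle, from the wrist camera after release:

| Tray | Measured against | Along x | Sideways | Height | Turn and tilt |
|---|---|---|---|---|---|
| Flat tray | bottom tray | 59.9 mm | −0.4 mm | 46.0 mm | under 0.002 rad |
| Leaning tray | flat tray | 59.7 mm | 1.2 mm | 46.0 mm | under 0.002 rad |

- **Seating:** both trays touched down at the expected seated height.
- **Bystanders:** the tea tin, pepper mill and glass look unmoved in the last top picture, and the gripper was clear of everything. I compared them by eye only.
- **Bottom tray:** I did not measure it again after stacking. The top tray's middle lies within 2 mm of where the bottom tray's was measured at the start, so it does not appear to have shifted.
- **Disagreements:** camera heights read 1 to 1.5 mm low throughout, which I allowed for in the grasps. The first rough top-view position of the leaning tray was off by about 35 mm because of bad depth readings. The wrist view corrected that before I moved in.

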